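Free the antenna socket cap whose thread hand is unknown

ROBOT

A 6-joint arm with a two-finger parallel gripper is mounted at the origin on the work surface. World frame = base frame: x ahead of the robot, y to its left, z up, the work surface at z = 0. Lengths are in m, angles in degrees, forces in N, time in s.
With the tool pointing down it reaches from about 0.3 to 0.75 m from the base axis. Payload 8.5 kg.
Tool frame: the origin (TCP) lies between the finger pads; the fingertips stand 11 mm ahead of it and the grasp point (between the pads) lies 8 mm behind it (ctrl.tips_ahead is the distance from the TCP to the fingertips, in m); z points along the fingers, y is the direction in which the jaws open and shut (so a half turn about z gives the same grasp; the last joint's range is limited). The gripper opens to 88 mm and grips with 3 to 60 N. Pads are 18 mm wide; open, the fingers measure 123 mm over their backs; the gripper's body (75 mm by 187 mm) begins 45 mm behind the grasp point.
Start: joints at [-87.221, 21.807, 74.336, -0, 83.858, -12.336], TCP at [0.143, -0.531, 0.228] pointing down, gripper open.
Joint ranges: [-178.18, 178.18], [-50.72, 133.34], [12.68, 142.11], [-81.47, 261.47], [9.98, 163.14], [-165.26, 165.26]. Speed limits (degrees/s): [136.94, 136.94, 180, 180, 180, 180].

INTERFACE

Orientations are given as [roll, pitch, yaw] about the fixed x, y, z axes, in that order (R = Rz(yaw) Ry(pitch) Rx(roll)).
In Python, from station import ctrl, eyes, ticket gives the robot as it stands.
- The arm moves only by the tool arm_command, never from a script. Its argument "motion" is one flat list of numbers, 6 for each row, row after row: the shift along the tool's x, y, z in units of 25 mm (1.0 is 25 mm), then the turn, a rotation vector about the tool's x, y, z in units of 5 degrees (1.0 is 5 degrees). In form: [tx, ty, tz, ax, ay, az, tx, ty, tz, ax, ay, az, ...]. A call has 1 to 12 rows; each row is the pose to reach, as a shift and turn from the pose commanded when the call began, along the tool's axes at that moment; what a row does not reach only later rows make up. A row lasts 1/12 s, in which the tool goes at most 41.7 mm and 7.16 degrees, less where a joint would pass 70% of its speed; a pose out of reach is approached as far as the arm can. A call with a gripper value outside its range is refused whole. "jaw" is the gripper's target within -1 to 1 (shut at 1, half-way at 0, fully open at -1), set as the call begins (left out, the last holds). The fingers move at their own pace and stop on an object; "newtons" is the grip in N (left out, the last holds). Time passes only in rows, so rows that repeat a pose let the fingers close. It gives the time, the measured TCP pose, the force and the opening at its end, in the units of the state.
- ctrl.get_state(): the state, without advancing time (a new reading comes with each control period).
- eyes.grab_frame(name): name is "side" or "top"; returns a dict with "frame" (400x640x3 uint8, red, green, blue), "range_z" (400x640 float32, m along the optical axis (not along the pixel's ray), 0 where there is no reading), "vfov" (degrees; the focal length in pixels is half the picture's height over the tangent of half this angle, whatever the lens; pixels are square), "cx", "cy" (the principal point, pixels), "R" (3x3) and "t" (3): a world point X has camera coordinates R X + t. Camera axes: x right, y down, z forward; pixel columns grow to the right and rows downward; lengths in m; the calibration is good to about 2 mm. A picture is of the moment at which its call begins.
- ticket.hand_in(): hands the job in, once; it reports no verdict.
The state is a dict: "clock": time; "joint_pos": joint angles; "joint_vel": joint speeds; "joint_efforts": joint torques, N m; "position": TCP position; "tool_rot": TCP orientation; "force": force on the tool from outside, world axes, zero at the start; "moment": the same for the moment, N m; "gripper_width": opening from 0.0 (shut) to 1.0 (fully open).
Only numpy, scipy, OpenCV 4.12 (cv2) and the standard library are available. Lean on these libraries where they do the work, as an engineer would, in place of code of your own. Each camera call takes 0.05 s, during which the arm holds its last target. There are 200 camera calls.

TASK

On the antenna selector box, take the cap off the middle socket, the one right beside the selector lever. It has a quarter-turn thread and nobody remembers whether it is right- or left-handed, so try it gently one way and, if it stops, the other; the phenolic is brittle, so squeeze it with no more than about 25 N. Finish still holding the cap in the gripper, upright and still, lifted straight up to some 10 cm above its socket, and leave the other cap, the lever and the loose things around alone.

Things in the scene. Friction and masses are not known exactly. Their poses are not given: they have to be found in the camera images.
- cap_mid (a point): Centre of the cap to remove: an upright round brown phenolic cap, 48 mm across, 44 mm high, about 60 g. Seated, this point is 22 mm above the box's top. z is its axis, up; x runs along the pale ridge on its top, and starts along the box's x within 0.05 rad. Grip it across any diameter: held lightly, it slips in the fingers rather than being forced. Over 35 N on a finger it cracks.
- cap_top (a point): Centre of the cap's flat top, on the pale raised ridge, 44 mm long, that shows how far it has turned. It turns about the vertical with almost no drag and does not rise. One way it meets a hard stop after about 0.1 rad; the other way it turns freely, and from 0.75 to 2.0 rad from its start it lifts straight off (1.2 rad is good). Which way is drawn anew each time and cannot be seen.
- socket (a point): Centre of the middle socket, on the flat top of the fixed grey box, 50 mm above the table; the cap's axis passes through it. Axes are the box's: x across its 120 mm depth, y along its 380 mm length towards the lever, z up. The socket's post inside the cap is 24 mm high and leaves the cap about 1.5 mm of side play and 2 mm of lift while locked.
- spare_cap_mid (a point): Centre of the other, identical cap, on the end socket 115 mm from the middle one, on the side away from the lever (box y = -115 mm). Leave it alone.
- lever (a joint): Angle of the selector lever, -0.6 to 0.6 rad. A flat black arm, 75 mm long, that swings level just over a row of brass studs on the box, its pivot at box x = -45 mm, y = +125 mm, its top 28 mm above the box's top at its knob. Turns easily. Leave it alone.
- toroid: Loose green-grey ferrite ring, 62 mm across, 16 mm high, on the table; origin at the centre of its underside. Leave it alone.
- tuning_knob: Loose amber bakelite knob, 42 mm across, 23 mm high, on the table; origin at the centre of its underside. Leave it alone.
- pliers: Loose red-handled steel pliers, 160 mm long, 12 mm high, lying on the table; origin at about their middle, x towards the jaws. Leave them alone.
- dummy_load: Loose aluminium can with cooling fins, 82 mm across, 96 mm high, standing on the table; origin at the centre of its underside. Leave it alone.
- lever_end (a point): Top of the little knob, 14 mm across, at the free end of the selector lever, 66 mm from its pivot.
Mind the look-alikes: they are no part of the job. What is shaped like the part that bears cap_mid but red or turquoise is not meant.

How it is judged:
By the outcome, as a careful person would: the job done as asked, in the order asked, and still so for the second after the job is handed in, while the arm keeps its last pose, push and grip.
It also fails if it takes over 42 s, if anything falls off the work surface, if the arm or the gripper's body presses on something with over 40 N, if the wrist force passes 120 N, or if a joint passes its speed limit or range.

## Working session

There is one attempt and no reset: what is moved stays moved. The work goes in short steps, Python scripts to look and compute and a tool call to move; the robot and the scene stay as the last step left them, time stands still between calls to the robot, and variables do not carry over. Pictures are saved under pics/ and viewed, about 8 in all and at most 12, crops included, and the job is handed in when it is done.

Besides the shell and the picture viewer there is one more tool, called after ">>>" by a JSON object that holds its "op" and its "data". arm_command: Moves the arm, as the interface text tells. Its arguments: {"type":"object","properties":{"motion":{"type":"array","items":{"type":"number"}},"jaw":{"type":"number"},"newtons":{"type":"number"}},"required":["motion"]}

```bash
mkdir -p pics
cat > h.py <<'E'
import numpy as np,cv2
from station import ctrl,eyes,ticket
def cloud(f):
    F=200/np.tan(np.radians(f["vfov"]/2)); z=f["range_z"]
    v,u=np.mgrid[0:z.shape[0],0:z.shape[1]]
    P=np.stack([(u-f["cx"])/F*z,(v-f["cy"])/F*z,z],-1)
    W=(P-np.array(f["t"]))@np.array(f["R"]); W[z==0]=np.nan
    return W
def save(name,img): cv2.imwrite("pics/"+name,np.ascontiguousarray(img[...,::-1]))
E
python3 - <<'E'
from h import *
for n in("top","side"):
    f=eyes.grab_frame(n); save(n+"1.png",f["frame"]); np.savez(n+"1.npz",W=cloud(f),im=f["frame"])
    print(n,f["vfov"],-np.array(f["R"]).T@f["t"])
s=ctrl.get_state();print(s,ctrl.tips_ahead)
E
```

```text
top 45.92517880782569 [0.47904216 0.02180798 1.0163567 ]
side 43.432080819452416 [0.47096307 0.70397378 0.74253569]
{'clock': 0.1, 'joint_pos': array([-8.72211193e+01,  2.18369705e+01,  7.43801016e+01,  1.01010484e-03,
        8.38575832e+01, -1.23343735e+01]), 'joint_vel': array([-0.02044532, -0.05405593, -0.0444221 ,  0.01918925, -0.01181959,
        0.0047377 ]), 'joint_efforts': array([ 5.00863680e-03, -4.38654435e+01, -2.24911147e+01,  7.16054533e-02,
        3.42333026e-02, -6.00256203e-05]), 'position': array([ 0.14340227, -0.53069746,  0.22730283]), 'tool_rot': array([-1.79927283e+02, -1.69285639e-02,  1.51131347e+01]), 'force': array([-0.7886404 ,  0.29083446, -0.53785127]), 'moment': array([ 0.00236734, -0.02008135, -0.01124483]), 'gripper_width': 0.9998625715538146} 0.011
```

View pics/top1.png

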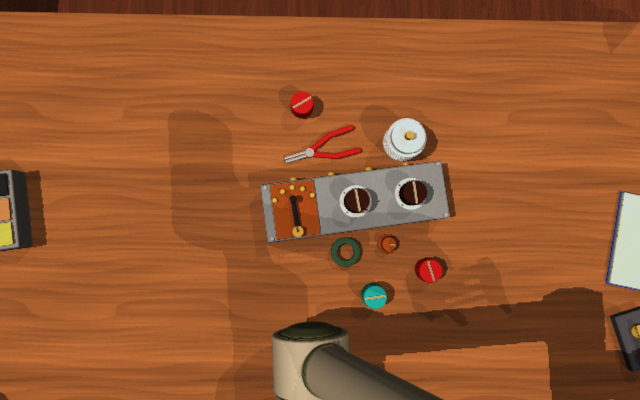

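View pics/side1.png

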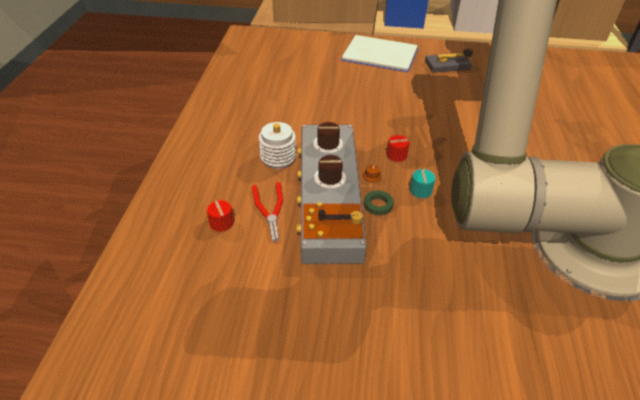

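Candidates in the top view: brown cap beside the lever at (357,201), the end cap at (412,193), red ones at (302,104) and (430,270), and a turquoise one at (375,296). I choose (357,201), the brown one next to the lever panel at (295,210). Next I'll measure it and check it in a close crop.

Run:
```python
from h import *
from scipy.optimize import least_squares
for n,c in(("top",[(357,201),(412,193)]),("side",[(330,170),(328,135)])):
    d=np.load(n+"1.npz");W=d["W"];im=d["im"]
    z=W[...,2]
    for (u,v) in c:
        m=np.zeros(z.shape,bool);m[v-32:v+32,u-32:u+32]=1
        t=m&(z>0.086)&(z<0.11)
        Q=W[t]; (cx,cy),r=cv2.minEnclosingCircle(Q[:,:2].astype(np.float32))
        hsv=im.astype(int); pale=t&(hsv.sum(-1)>330)
        R=W[pale][:,:2]; 
        print(n,len(Q),"mean",Q.mean(0).round(4),"circ",round(cx,4),round(cy,4),round(r,4),"zmed",np.median(Q[:,2]).round(4))
        if len(R)>5:
            e=np.linalg.svd(R-R.mean(0))[2][0];print(" ridge",len(R),R.mean(0).round(4),np.degrees(np.arctan2(e[1],e[0])).round(1))
    # box top
    t=(z>0.044)&(z<0.056)&(W[...,0]>.3)&(W[...,0]<.75)&(abs(W[...,1])<.3)
    k=cv2.morphologyEx(t.astype(np.uint8),cv2.MORPH_OPEN,np.ones((5,5)))>0
    print(n,"box",cv2.minAreaRect(W[k][:,:2].astype(np.float32)),np.median(z[k]))
d=np.load("top1.npz");save("crop1.png",cv2.resize(d["im"][150:250,255:455],None,fx=4,fy=4,interpolation=cv2.INTER_CUBIC))
W=d["W"]
for nm,(u,v) in dict(knobend=(298,231),can=(405,138)).items(): print(nm,W[v,u].round(3))
```

```text
top 477 mean [ 0.5363 -0.0761  0.0928] circ 0.5366 -0.0764 0.025 zmed 0.0928
 ridge 56 [ 0.539  -0.0758] -169.9
top 471 mean [ 0.5529 -0.1894  0.0927] circ 0.5535 -0.1903 0.0255 zmed 0.0927
 ridge 50 [ 0.5548 -0.1898] -172.5
top box ((0.5365938544273376, -0.07659083604812622), (0.11994127184152603, 0.3798772394657135), 8.2919921875) 0.049818008130618825
side 340 mean [ 0.5336 -0.074   0.0924] circ 0.5332 -0.0774 0.0258 zmed 0.0929
 ridge 43 [ 0.5326 -0.0812] 178.6
side 535 mean [ 0.5419 -0.1339  0.0926] circ 0.5454 -0.1371 0.0789 zmed 0.093
 ridge 62 [ 0.5382 -0.1151] 99.8
side box ((0.5333341956138611, -0.0755126029253006), (0.11981438845396042, 0.37958815693855286), 8.357406616210938) 0.05024522305346038
knobend [0.474 0.04  0.065]
can [ 0.662 -0.174  0.079]
```

View pics/crop1.png

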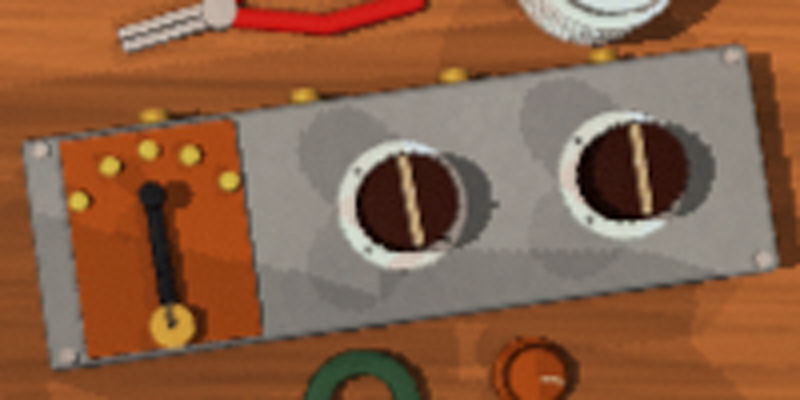

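The crop confirms the choice: brown cap at (408,202), with its ridge along box x, next to the orange lever panel. The spare is at (633,178). I'll set out to a point above about (0.535, -0.076).

>>> {"op": "arm_command", "data": {"motion": [0.6,-0.4,0,0,0,-0.2,1.6,-1.1,0.2,0,0,-0.5,2.8,-1.9,0.3,0,0,-0.9,4.2,-2.8,0.5,0,0,-1.3,5.6,-3.8,0.7,0,0,-1.7,7,-4.7,0.8,0,0,-2.1,8.4,-5.7,1,0,0,-2.6,9.8,-6.6,1.1,0,0,-3,11.2,-7.6,1.3,0,0,-3.4,12.5,-8.5,1.4,0,0,-3.8,13.6,-9.2,1.6,0,0,-4.1,14.4,-9.7,1.7,0,0,-4.4], "jaw": -1, "newtons": 8}}

```text
clock: 1.1
position: [0.4289, -0.2001, 0.1848]
tool_rot: [-179.9, -0.0, 37.3]
force: [0.8, -0.3, -0.9]
gripper_width: 0.998
```

>>> {"op": "arm_command", "data": {"motion": [1,-0.2,0.2,0,0,-0.3,2.3,-0.5,0.5,0,0,-0.6,3.6,-0.8,0.8,0,0,-0.9,4.8,-1.1,1,0,0,-1.2,5.7,-1.3,1.2,0,0,-1.4,6.3,-1.4,1.4,0,0,-1.6,6.5,-1.46,1.4,0,0,-1.6,6.5,-1.46,1.4,0,0,-1.6,6.5,-1.46,1.4,0,0,-1.6]}}

```text
clock: 1.85
position: [0.5349, -0.0762, 0.1504]
tool_rot: [-180.0, 0.0, 45.1]
force: [-0.4, 0.1, -0.5]
gripper_width: 1.0
```

Run:
```python
from h import *
s=ctrl.get_state();print(s["clock"],s["position"],s["tool_rot"],s["joint_pos"].round(1),s["force"],s["moment"])
f=eyes.grab_frame("side");save("side2.png",cv2.resize(f["frame"][60:260,220:480],None,fx=3,fy=3,interpolation=cv2.INTER_CUBIC))
```

```text
1.85 [ 0.53492273 -0.07621785  0.15043154] [-1.79991898e+02  1.90812027e-02  4.50883599e+01] [-20.7  24.8  83.1  -0.   72.1  24.3] [-0.36531703  0.05319825 -0.48223881] [-0.02435582 -0.01117344 -0.01651064]
```

View pics/side2.png

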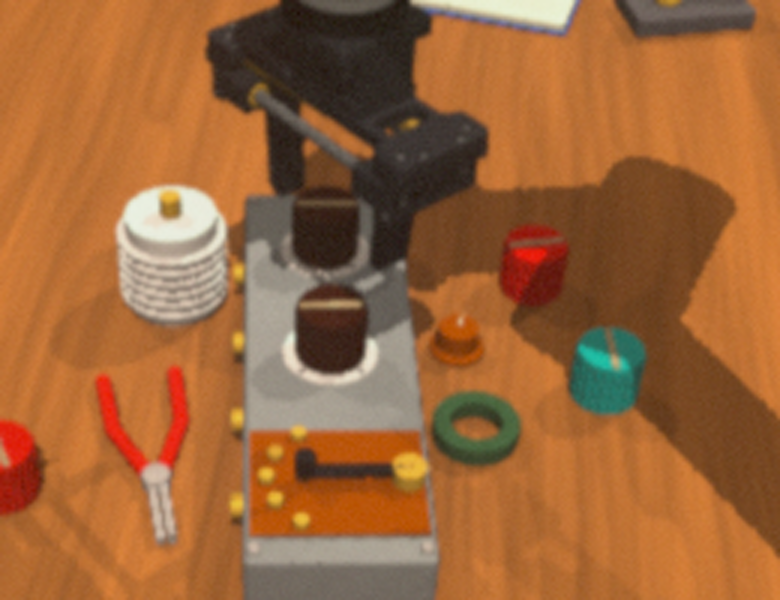

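The fingers (about (290,140) and (395,215) in the crop) are diagonally above the brown cap at (333,330), with the spare, lever and can clear. Descending.

>>> {"op": "arm_command", "data": {"motion": [0,0,0.4,0,0,0,0,0,0.9,0,0,0,0,0,1.5,0,0,0,0,0,2.1,0,0,0,0,0,2.6,0,0,0,0,0,2.9,0,0,0,0,0,3.1,0,0,0,0,0,3.2,0,0,0,0,0,3.25,0,0,0,0,0,3.25,0,0,0]}}

```text
clock: 2.73
position: [0.5354, -0.076, 0.0694]
tool_rot: [180.0, -0.0, 45.1]
force: [0.3, 0.1, -0.2]
gripper_width: 1.004
```

>>> {"op": "arm_command", "data": {"motion": [0,0,0,0,0,0,0,0,0,0,0,0,0,0,0,0,0,0,0,0,0,0,0,0,0,0,0,0,0,0,0,0,0,0,0,0,0,0,0,0,0,0,0,0,0,0,0,0,0,0,0,0,0,0,0,0,0,0,0,0], "jaw": 0.2, "newtons": 6}}

```text
clock: 3.57
position: [0.5353, -0.0758, 0.0692]
tool_rot: [180.0, -0.0, 45.1]
force: [0.3, -0.1, 0.4]
gripper_width: 0.54
```

The jaws are on the cap (0.54 × 88 ≈ 47.5 mm) with no lateral force. Trying 20° counter-clockwise, gently.

>>> {"op": "arm_command", "data": {"motion": [0,0,0,0,0,-0.2,0,0,0,0,0,-0.6,0,0,0,0,0,-1,0,0,0,0,0,-1.5,0,0,0,0,0,-2,0,0,0,0,0,-2.5,0,0,0,0,0,-3,0,0,0,0,0,-3.5,0,0,0,0,0,-4,0,0,0,0,0,-4]}}

```text
clock: 4.4
position: [0.5353, -0.0758, 0.0691]
tool_rot: [180.0, 0.0, 65.2]
force: [0.4, 0.0, 1.3]
gripper_width: 0.544
```

```bash
cat > ridge.py <<'E'
import sys
from h import *
s=ctrl.get_state();print(s["clock"],s["position"].round(4),s["tool_rot"].round(2),s["force"].round(2),s["moment"].round(3))
f=eyes.grab_frame("side");save(sys.argv[1],cv2.resize(f["frame"][100:240,260:420],None,fx=4,fy=4,interpolation=cv2.INTER_CUBIC))
E
python3 ridge.py side3.png
```

```text
4.4 [ 0.5353 -0.0758  0.0691] [179.99   0.    65.25] [0.39 0.02 1.34] [-0.062 -0.058 -0.02 ]
```

View pics/side3.png

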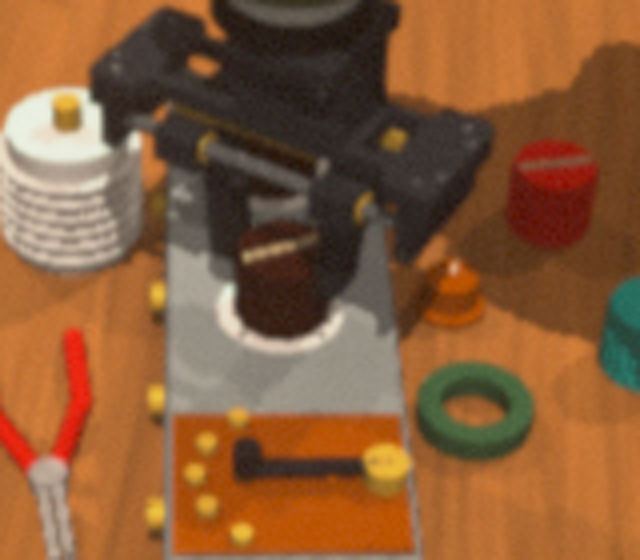

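Run:
```python
from h import *
f=eyes.grab_frame("side");F=200/np.tan(np.radians(f["vfov"]/2));R=np.array(f["R"]);C=-R.T@f["t"]
def g(u,v):
    d=R.T@[(u-f["cx"])/F,(v-f["cy"])/F,1];return (C+d*(.0945-C[2])/d[2])[:2]
for a,b in(((320,162.7),(340.7,160.7)),((320.75,164.5),(339.5,159.5))):
    p,q=g(*a),g(*b);d=p-q;print(p,q,np.degrees(np.arctan2(d[1],d[0])),np.linalg.norm(d))
print(ctrl.get_state()["moment"])
```

```text
[ 0.55353266 -0.06826166] [ 0.51290197 -0.08031898] 16.52847139683959 0.04238197162285668
[ 0.55137277 -0.06290951] [ 0.51565479 -0.08376365] 30.278758335790368 0.04136023370143834
[-0.0197845  -0.0424934  -0.02394329]
```

The ridge moved about 14–20°, well past the stop's 5.7°, and the moment is about 0, so counter-clockwise is the free way. Continuing to about 70°.

>>> {"op": "arm_command", "data": {"motion": [0,0,0,0,0,-0.3,0,0,0,0,0,-1,0,0,0,0,0,-2,0,0,0,0,0,-3,0,0,0,0,0,-4,0,0,0,0,0,-5,0,0,0,0,0,-6,0,0,0,0,0,-7,0,0,0,0,0,-8,0,0,0,0,0,-9,0,0,0,0,0,-9.8,0,0,0,0,0,-10]}}

```text
clock: 5.5
position: [0.5353, -0.0759, 0.0692]
tool_rot: [180.0, 0.0, 115.2]
force: [-0.8, -0.5, 0.9]
gripper_width: 0.542
```

```bash
python3 ridge.py side4.png
```

```text
5.5 [ 0.5353 -0.0759  0.0692] [1.8000e+02 1.0000e-02 1.1523e+02] [-0.84 -0.52  0.89] [-0.05  -0.108  0.023]
```

View pics/side4.png

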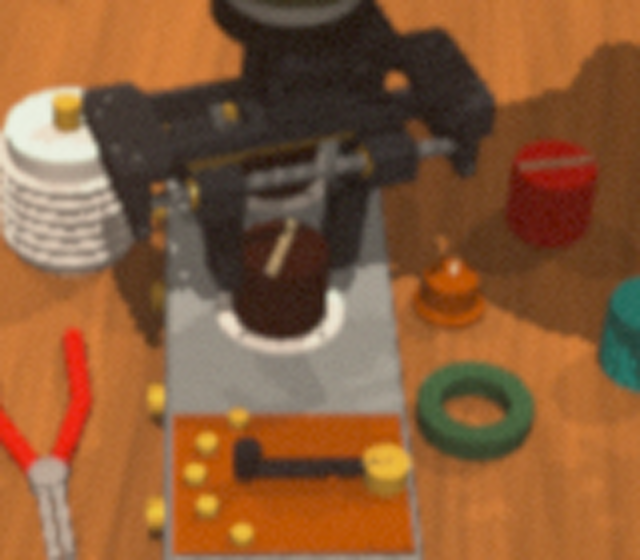

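The ridge now runs from (268,275) to (292,222), a turn of about 70°, with no resistance. Firming the grip to 16 N, then a short test lift.

>>> {"op": "arm_command", "data": {"motion": [0,0,0,0,0,0,0,0,0,0,0,0,0,0,0,0,0,0,0,0,0,0,0,0,0,0,-0.05,0,0,0,0,0,-0.1,0,0,0,0,0,-0.2,0,0,0,0,0,-0.3,0,0,0,0,0,-0.4,0,0,0,0,0,-0.4,0,0,0], "newtons": 16}}

```text
clock: 6.38
position: [0.5355, -0.0759, 0.0797]
tool_rot: [180.0, 0.0, 115.1]
force: [-0.1, -0.0, -1.5]
gripper_width: 0.538
```

>>> {"op": "arm_command", "data": {"motion": [0,0,-0.1,0,0,0,0,0,-0.3,0,0,0,0,0,-0.7,0,0,0,0,0,-1.1,0,0,0,0,0,-1.5,0,0,0,0,0,-1.9,0,0,0,0,0,-2.3,0,0,0,0,0,-2.7,0,0,0,0,0,-3,0,0,0,0,0,-3.15,0,0,0,0,0,-3.2,0,0,0,0,0,-3.2,0,0,0]}}

```text
clock: 7.38
position: [0.5353, -0.0758, 0.1593]
tool_rot: [180.0, 0.0, 115.1]
force: [-0.2, -0.4, -0.7]
gripper_width: 0.539
```

>>> {"op": "arm_command", "data": {"motion": [0,0,0,0,0,0,0,0,0,0,0,0,0,0,0,0,0,0,0,0,0,0,0,0,0,0,0,0,0,0,0,0,0,0,0,0]}}

```text
clock: 7.88
position: [0.5353, -0.0758, 0.159]
tool_rot: [-180.0, -0.0, 115.1]
force: [0.1, -0.5, -0.4]
gripper_width: 0.538
```

Run:
```python
from h import *
s=ctrl.get_state();print(s["clock"],s["position"].round(4),s["tool_rot"].round(2),s["force"].round(2),s["moment"].round(3),s["gripper_width"])
f=eyes.grab_frame("side");save("side5.png",cv2.resize(f["frame"][60:260,220:480],None,fx=3,fy=3,interpolation=cv2.INTER_CUBIC))
W=cloud(f);im=f["frame"].astype(int)
m=(abs(W[...,0]-.535)<.024)&(abs(W[...,1]+.076)<.026)&(W[...,2]>.12)&(W[...,2]<.2)&(im[...,0]>im[...,2]+15)
print(m.sum(),np.nanpercentile(W[m],[1,50,99],axis=0).round(4))
```

```text
7.8833 [ 0.5353 -0.0758  0.159 ] [-1.7999e+02 -1.0000e-02  1.1511e+02] [ 0.1  -0.49 -0.39] [-0.055 -0.098 -0.011] 0.5376479809641141
743 [[ 0.5116 -0.0972  0.1409]
 [ 0.5331 -0.0601  0.1773]
 [ 0.5572 -0.0518  0.1978]]
```

View pics/side5.png

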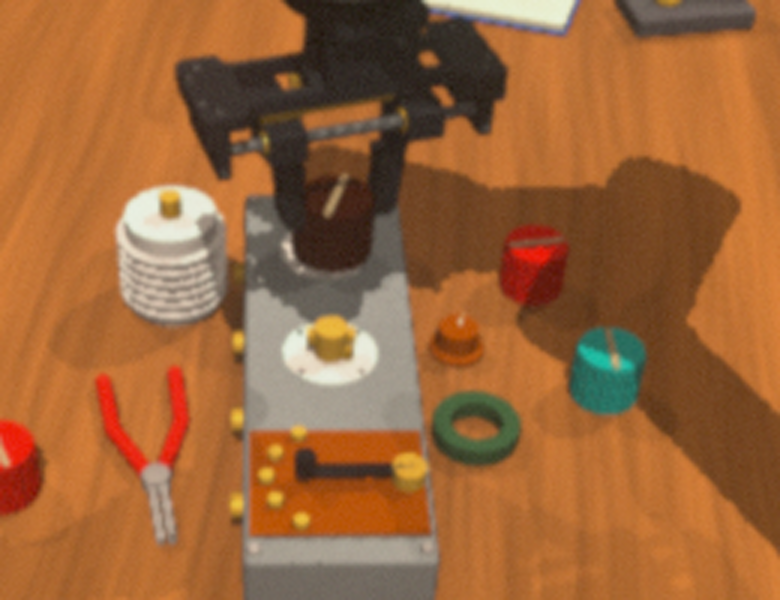

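The cap is upright between the fingers at (333,220), the bare brass post shows at (330,340), and the lever and loose parts are where they were. Its underside is about 9 cm above the box and its centre about 11 cm. Handing in.

```bash
python3 -c "
from station import ticket,ctrl;print(ticket.hand_in(),ctrl.get_state()['clock'])"
```

```text
the job is handed in; nothing more can be done
the job is handed in; nothing more can be done
```

The middle cap is off its socket, and I handed the job in with the gripper still holding it at 16 N, upright and still. It came free turning counter-clockwise, seen from above. I gripped it at 6 N and turned it about 70°. The first 20° met no stop, so I never needed to try the other way.

- **Lift:** after a 10 mm test lift I raised it about 90 mm straight up. Its underside is about 9 cm above the box top and its centre about 11 cm. I chose that height because "some 10 cm" could mean either point.
- **Last checks:** the tool was vertical at z = 0.159 m, the opening 47 mm, and the outside force under 1 N. The last picture shows the bare brass post, with the lever and loose parts unmoved. The clock stood at about 8 s.
- **Didn't quite agree:** after the first 20° turn, the ridge in the side picture gave only about 14°. The second picture (read by eye) fits about 70°, and the lift was free.
- **Not seen at the end:** the spare cap was hidden behind the held cap. The arm stayed clear of it throughout.

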